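# Unhook the die cassette from its lipped dock

### The arm

A 6-joint arm with a two-finger parallel gripper is mounted at the origin on a cart in front of the work surface, level with it; the furniture and walls round the work are solid. World frame = base frame: x ahead of the robot, y to its left, z up, the work surface at z = 0. Lengths are in m, angles in rad, forces in N, time in s.
With the tool pointing down it reaches from about 0.35 to 0.85 m from the base axis. Payload 8.1 kg.
Tool frame: the origin (TCP) lies at the very end of the fingers, on their centre line; the grasp point (between the pads) lies 19 mm behind it; z points along the fingers, y is the direction in which the jaws open and shut (so a half turn about z gives the same grasp; the last joint's range is limited). The gripper opens to 93 mm and grips with 3 to 60 N. Pads are 15 mm wide; open, the fingers measure 128 mm over their backs; the gripper's body (75 mm by 188 mm) begins 65 mm behind the grasp point.
Start: joints at [-1.329, 0.13, 1.488, -0, 1.523, -0.085], TCP at [0.193, -0.568, 0.219] pointing down, gripper open.
Joint ranges: [-2.96, 2.96], [-0.89, 2.26], [0.02, 2.5], [-1.34, 4.48], [0, 2.73], [-2.66, 2.66]. Speed limits (rad/s): [2.39, 2.39, 2.79, 3.14, 3.14, 3.14].

### API

Orientations are given as a rotation vector (axis times angle).
In Python, from plant import read_state, read_camera, close_job gives the robot as it stands.
- The arm moves only by the tool jog_arm, never from a script. Its argument "motion" is one flat list of numbers, 7 for each row, row after row: the opening, from 0 (shut) to 1 (fully open), then the shift along the tool's x, y, z scaled (see below), then the turn, a rotation vector about the tool's x, y, z scaled (see below). A call has 1 to 8 rows; each row is the pose to reach, as a shift and turn from the pose measured when the call began, along the tool's axes at that moment; what a row does not reach only later rows make up. The controller multiplies each number of a shift by 0.5 m and each number of a turn by 90 degrees. A row lasts 1/10 s, in which the tool goes at most 50 mm and 8.59 degrees, less where a joint would pass 70% of its speed; a pose out of reach is approached as far as the arm can. A call with a number of a shift or a turn outside -1 to 1 is refused whole. A call with a gripper value outside its range is refused whole. The fingers move at their own pace and stop on an object; "grip_force" is the grip in N (left out, the last holds). Time passes only in rows, so rows that repeat a pose let the fingers close. It gives the time, the measured TCP pose, the force and the opening at its end, in the units of the state.
- read_state(): the state, without advancing time (a new reading comes with each control period).
- read_camera(name): name is "side" or "top"; returns a dict with "frame" (480x640x3 uint8, red, green, blue), "vertical_fov" (degrees; the focal length in pixels is half the picture's height over the tangent of half this angle, whatever the lens; pixels are square), "cx", "cy" (the principal point, pixels), "world_from_camera" (4x4, takes a point from camera to world coordinates). Camera axes: x right, y down, z forward; pixel columns grow to the right and rows downward; lengths in m; the calibration is good to about 2 mm. A picture is of the moment at which its call begins. There is no depth.
- close_job(): hands the job in, once; it reports no verdict.
The state is a dict: "t": time; "q": joint angles; "dq": joint speeds; "joint_torque": joint torques, N m; "tool_pos": TCP position; "orientation": TCP orientation; "force": force on the tool from outside, world axes, zero at the start; "wrist_torque": the same for the moment, N m; "opening": finger opening in m.
Only numpy, scipy, OpenCV 4.12 (cv2) and the standard library are available. Lean on these libraries where they do the work, as an engineer would, in place of code of your own. Each camera call takes 0.05 s, during which the arm holds its last target.

### The job

Take the grey die cassette out of the dock by its orange fin: draw it back towards the robot, against the rubber buffer under the dark hood, until its nose is clear of the yellow lip, tip the nose up and over the lip, slide the heel out from under the hood, and then set the cassette down, without dropping it, upright in the middle of the blue mat and lined up with it. Be gentle: the cassette must never bear on the dock with 16 N or more, and the beaker, the timer and the weight stay where they are.

Things in the scene. Friction and masses are not known exactly. Their poses are not given: they have to be found in the camera images.
- cassette_fin (a point): Centre of the grip area of the cassette's upright orange fin, 42 mm above the cassette's underside. The fin is 12 mm thick (y), 40 mm long (x), its top 57 mm above the underside; grip it across y. Axes are the cassette's own: +x to the nose, z up. Under the fin a block 90 (x) x 46 (y) x 16 mm; four brass dies at x +-33, y +-12 mm rise 7 mm above it.
- cassette_nose (a point): Tip of the cassette's nose, at the underside, 79 mm ahead (+x) of the fin. The nose is a flat tongue, x = 45 to 79 mm, 7 mm thick, 38 mm wide, level with the underside. It starts under the dock's yellow lip.
- cassette_heel (a point): End of the cassette's heel, at the underside, 75 mm behind (-x) the fin. The heel is a flat tongue, x = -45 to -75 mm, 7 mm thick, 38 mm wide, level with the underside. Tip the cassette about this point.
- cassette: The whole grey die cassette, about 0.3 kg (varies); origin at the centre of its underside, 42 mm below the fin point; same axes.
- dock: Fixed dock, 242 x 80 mm; origin on the worktop under the fin's starting place (within about 1 mm); +x to the yellow lip (away from the robot), z up. The cassette lies on its base plate, 6 mm above the worktop, between side rails (3 mm play). Lip, hood and buffer sit on one frame, set anywhere in a 22 mm range along x; the setting is not reported and must be felt.
- dock_stop (a point): Fixed stop just ahead of the nose, on the base plate, 81 mm along +x. The yellow lip near it is 4 mm thick, underside 10 mm and top 14 mm above the base plate, and covers the last 4 to 26 mm of the nose; lifting the nose under it catches. Tipped up 7 degrees about the heel's end, a nose drawn back clears it.
- dock_back (a point): Back end of the dock's base plate, 136 mm along -x. Near it a dark hood (underside 15 mm, top 19 mm above the plate) holds the heel down: a level lift catches; up to 18 degrees of tip fits. 18 mm behind the hood's front edge is a rubber buffer, a spring of about 3 N/mm; the heel meets it after 1 to 23 mm of drawing back. 3 mm further (about 9 N) the nose is free; hold about 12 N.
- mat: Fixed blue mat 180 (x) x 100 (y) x 4 mm; origin at the centre of its underside, on the worktop. The cassette goes to its middle, its length along the mat's x, either way round.
- beaker_center (a point): Centre of the pale open beaker, 76 mm across, 88 mm high, standing upright; leave alone.
- timer_center (a point): Centre of the white bench timer with buttons, 62 x 62 x 19 mm, lying beside the dock; leave alone.
- weight_center (a point): Centre of the grey knobbed weight, 48 mm across, 40 mm high, standing upright; leave alone.

How it is judged:
On the way:
1. the nose is tipped up above the lip while the cassette is still back in the dock (z of cassette_nose in the frame of dock above 0.021 m and angle between cassette_fin's own z axis and vertical above 0.08 rad and x of cassette_fin in the frame of dock below 0.005 m), for 0.05 s.
At the end, for the whole second after the job is handed in: The cassette rests upright on the blue mat (tilt under 0.05 rad), its fin within 20 mm of the mat's centre and its length within 0.17 rad of the mat's, released and at rest; beaker, timer and weight are within 15 mm of where they stood (horizontal distance between cassette_fin and mat below 0.02 m and angle between the x axis of cassette_fin and the x axis of mat, either way round below 0.17 rad and angle between cassette_fin's own z axis and vertical below 0.05 rad and height (world z) of cassette_fin below 0.05 m and contact force between cassette and mat above 0.5 N and linear speed of cassette below 0.01 m/s); the robot touches nothing.
It fails at once if the cassette bears on the dock with 16 N or more (contact force between cassette and dock above 16 N).
It fails at once if the cassette is dropped onto the mat (falling at over 0.45 m/s just above it) (horizontal distance between cassette_fin and mat below 0.06 m and height (world z) of cassette_fin below 0.065 m and linear speed of cassette above 0.45 m/s).
It fails at once if the beaker is moved more than 15 mm (distance of beaker_center from where it was at the start of the episode above 0.015 m).
It fails at once if the timer is moved more than 15 mm (distance of timer_center from where it was at the start of the episode above 0.015 m).
It fails at once if the weight is moved more than 15 mm (distance of weight_center from where it was at the start of the episode above 0.015 m).
It also fails if it takes over 72 s, if anything falls off the work surface, if the arm or the gripper's body presses on something with over 40 N, if the wrist force passes 120 N, or if a joint passes its speed limit or range.

## Working session

There is one attempt and no reset: what is moved stays moved. The work goes in short steps, Python scripts to look and compute and a tool call to move; the robot and the scene stay as the last step left them, time stands still between calls to the robot, and variables do not carry over. Pictures are saved under pics/ and viewed, and the job is handed in when it is done.

Besides the shell and the picture viewer there is one more tool, called after "Request:" as name(argument=value, ...) on one line, values as JSON. jog_arm: Moves the arm, as the interface text tells. Its arguments: {"type":"object","properties":{"motion":{"type":"array","items":{"type":"number"}},"grip_force":{"type":"number"}},"required":["motion"]}

```bash
mkdir -p pics; ls; python3 - <<'E'
from plant import *
import cv2
print(read_state())
for n in("side","top"):
    c=read_camera(n); cv2.imwrite(f"pics/{n}0.png",c["frame"][...,::-1]); print(n,c["vertical_fov"],c["cx"],c["cy"],c["world_from_camera"], [k for k in c])
E
```

```text
pics
{'t': 0.0, 'q': array([-1.32940088e+00,  1.31146648e-01,  1.48929023e+00, -7.08301667e-06,
        1.52302426e+00, -8.53854981e-02]), 'dq': array([-0.00118242,  0.00045357, -0.00044112, -0.00145909,  0.00122203,
        0.00031141]), 'joint_torque': array([ 2.12093651e-04, -5.59852231e+01, -4.91757274e+01,  7.66511704e-02,
        3.55597422e-02, -1.72433552e-04]), 'tool_pos': array([ 0.19248397, -0.56766857,  0.21759013]), 'orientation': array([-3.09791364e+00, -5.10723061e-01,  2.39650090e-04]), 'force': array([0.38626229, 0.34152144, 0.33269785]), 'wrist_torque': array([-0.00578325, -0.00869136, -0.0225193 ]), 'opening': 0.09298153369658688}
side 46.263946208388376 310.82514580302393 239.06215507905324 [[-0.95965896 -0.13642643  0.24585059  0.20584   ]
 [-0.2811006   0.48448361 -0.82840695  1.11484818]
 [-0.00609398 -0.8640969  -0.50328859  0.74370761]
 [ 0.          0.          0.          1.        ]] ['frame', 'vertical_fov', 'cx', 'cy', 'world_from_camera']
top 42.027900104094456 318.92634660593643 228.34659125353826 [[-0.00958912 -0.99462815  0.10306745  0.40207172]
 [-0.99961397  0.01222266  0.0249504  -0.00303714]
 [-0.02607613 -0.10278841 -0.99436139  1.33109597]
 [ 0.          0.          0.          1.        ]] ['frame', 'vertical_fov', 'cx', 'cy', 'world_from_camera']
```

View pics/side0.png

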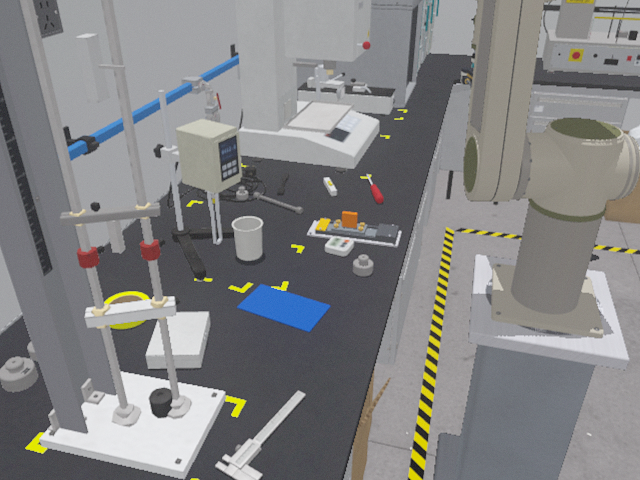

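View pics/top0.png

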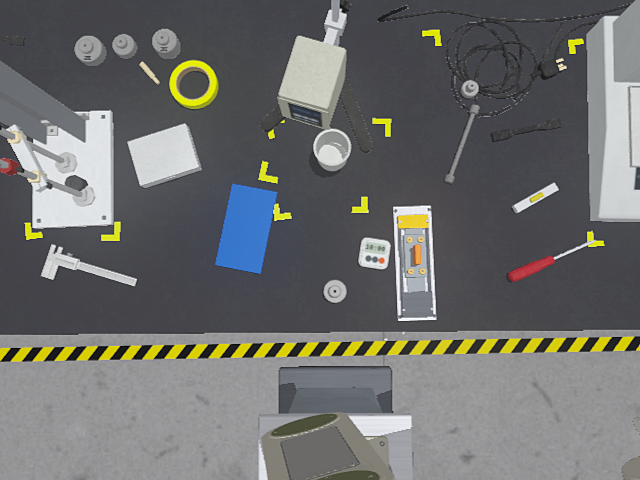

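The top view shows the dock at about (415,262), with its lip towards +x (up in the picture). The mat is at (246,228), the weight at (335,291), the timer at (374,254) and the beaker at (332,150). I'll enlarge crops next.

```bash
python3 - <<'E'
import cv2
t=cv2.imread("pics/top0.png")
cv2.imwrite("pics/t_dock.png",cv2.resize(t[200:326,340:450],None,fx=4.7,fy=4.7,interpolation=cv2.INTER_CUBIC))
cv2.imwrite("pics/t_mat.png",cv2.resize(t[175:285,205:355],None,fx=5,fy=5,interpolation=cv2.INTER_CUBIC))
s=cv2.imread("pics/side0.png")
cv2.imwrite("pics/s_dock.png",cv2.resize(s[195:285,300:410],None,fx=6,fy=6,interpolation=cv2.INTER_CUBIC))
E
```

```text
(no output)
```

View pics/t_dock.png

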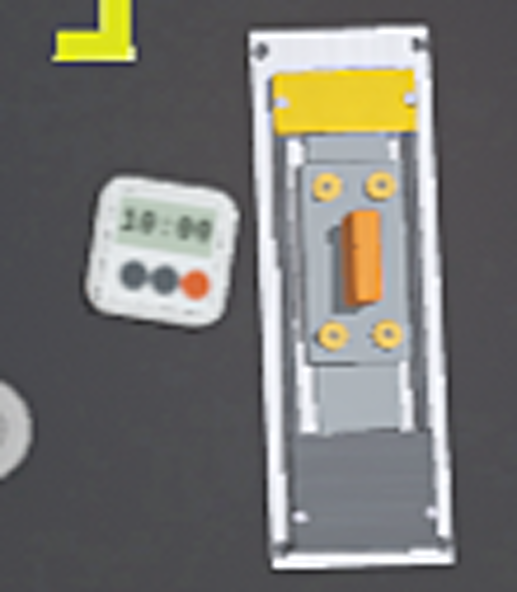

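View pics/t_mat.png

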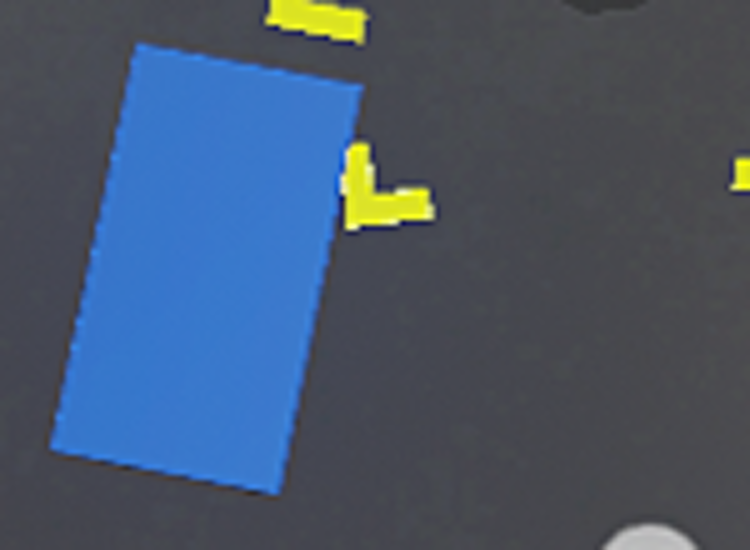

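View pics/s_dock.png

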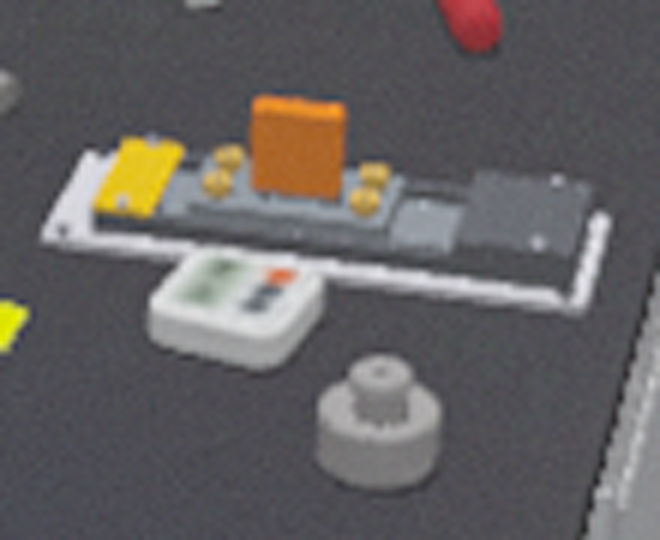

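```bash
cat > h.py <<'E'
import numpy as np
C={"side":(46.263946208388376,310.82514580302393,239.06215507905324,np.array([[-0.95965896,-0.13642643,0.24585059,0.20584],[-0.2811006,0.48448361,-0.82840695,1.11484818],[-0.00609398,-0.8640969,-0.50328859,0.74370761],[0,0,0,1]])),
"top":(42.027900104094456,318.92634660593643,228.34659125353826,np.array([[-0.00958912,-0.99462815,0.10306745,0.40207172],[-0.99961397,0.01222266,0.0249504,-0.00303714],[-0.02607613,-0.10278841,-0.99436139,1.33109597],[0,0,0,1]]))}
def on(name,u,v,z):
    f,cx,cy,T=C[name]; F=240/np.tan(np.radians(f/2))
    d=T[:3,:3]@np.array([(u-cx)/F,(v-cy)/F,1]); return T[:3,3]+d*(z-T[2,3])/d[2]
def proj(name,p):
    f,cx,cy,T=C[name]; F=240/np.tan(np.radians(f/2))
    c=T[:3,:3].T@(np.array(p)-T[:3,3]); return np.array([cx+F*c[0]/c[2],cy+F*c[1]/c[2]])
def crop(p,o,s): return [(p[0]+.5)/s-.5+o[0],(p[1]+.5)/s-.5+o[1]]
E
python3 - <<'E'
from h import *
np.set_printoptions(precision=4,suppress=True)
def quad(name,ps,o,s,z):
    P=np.array([on(name,*crop(p,o,s),z)[:2] for p in ps]); TL,TR,BR,BL=P
    c=P.mean(0); d=(TL-BL)+(TR-BR); print(name,P.tolist(),"c",c,"ang",np.arctan2(d[1],d[0]),"L",np.linalg.norm(TL-BL),np.linalg.norm(TR-BR),"W",np.linalg.norm(TL-TR)); return c
quad("top",[(249,30),(427,26),(453,562),(273,567)],(340,200),4.7,.006)
quad("top",[(136,43),(362,86),(280,494),(51,450)],(205,175),5,.004)
# fin top, top view
for p in [(355,211),(382,210),(382,300),(357,303)]: print(on("top",*crop(p,(340,200),4.7),.063))
for p in [(252,102),(345,108),(346,101),(262,96)]: print(on("side",*crop(p,(300,195),6),.063))
# hood front edge top z=.025, lip rear edge z=.020
for p in [(290,435),(430,433)]: print("hood",on("top",*crop(p,(340,200),4.7),.025))
for p in [(275,133),(414,131)]: print("lip",on("top",*crop(p,(340,200),4.7),.020))
print("weight",on("top",335,291,.04),"beaker",on("top",332,150,.088),"timer",on("top",374.5,254,.019))
E
```

```text
top [[0.5854564386262897, -0.12749789608706424], [0.5862210283856643, -0.20802147352020814], [0.3454491297313039, -0.21283180506312244], [0.3439227188857069, -0.13292675815308788]] c [ 0.4653 -0.1703] ang 0.0212264907738567 L 0.2415947232765118 0.24081994616554983 W 0.08052720732852754
top [[0.639983357205485, 0.2175849752159434], [0.6198377384222618, 0.11979501744820129], [0.44488247670668, 0.15519456703222728], [0.46463064554056366, 0.2531397567985149]] c [0.5423 0.1864] ang -0.19984477122837188 L 0.1789209769189332 0.17850062104295217 W 0.09984348649949952
[ 0.4982 -0.166   0.063 ]
[ 0.4985 -0.1776  0.063 ]
[ 0.4597 -0.1766  0.063 ]
[ 0.4585 -0.1659  0.063 ]
[ 0.5009 -0.1651  0.063 ]
[ 0.4605 -0.1705  0.063 ]
[ 0.4615 -0.1771  0.063 ]
[ 0.498  -0.1718  0.063 ]
hood [ 0.4023 -0.1398  0.025 ]
hood [ 0.4026 -0.2014  0.025 ]
lip [ 0.5369 -0.1368  0.02  ]
lip [ 0.537  -0.1987  0.02  ]
weight [ 0.406  -0.0024  0.04  ] beaker [0.6902 0.0001 0.088 ] timer [ 0.4825 -0.0862  0.019 ]
```

```bash
cat >> h.py <<'E'
from scipy.spatial.transform import Rotation as R
np.set_printoptions(precision=4,suppress=True)
def plan(target,Rt,st=None):
    from plant import read_state
    st=st or read_state()
    R0=R.from_rotvec(st["orientation"])
    sh=R0.inv().apply(np.array(target)-st["tool_pos"]); tr=(R0.inv()*Rt).as_rotvec()
    print("shift(scaled)",sh/.5,"turn(scaled)",tr/(np.pi/2),"rows>=",np.linalg.norm(sh)/.05,np.linalg.norm(tr)/.15)
def down(yaw): # tool x at world heading yaw, z down
    c,s=np.cos(yaw),np.sin(yaw); return R.from_matrix(np.array([[c,s,0],[s,-c,0],[0,0,-1]]))
DY=0.021
E
python3 - <<'E'
from h import *
from plant import *
s=read_state(); print(R.from_rotvec(s["orientation"]).as_matrix())
plan((.480,-.171,.15),down(DY)); plan((.480,-.171,.15),down(DY+np.pi))
E
```

```text
[[ 0.9471  0.321  -0.0004]
 [ 0.321  -0.9471  0.0016]
 [ 0.0002 -0.0017 -1.    ]]
shift(scaled) [ 0.7993 -0.5667  0.1365] turn(scaled) [-0.0011  0.0001  0.1947] rows>= 9.892171343370253 2.038556285110382
shift(scaled) [ 0.7993 -0.5667  0.1365] turn(scaled) [-0.0001 -0.0015 -1.8053] rows>= 9.892171343370253 18.905426190747555
```

Request:
jog_arm(motion=[0.5, 0.4, -0.28, 0.07, 0, 0, 0.1, 0.5, 0.8, -0.567, 0.137, -0.001, 0, 0.195, 0.5, 0.8, -0.567, 0.137, -0.001, 0, 0.195, 0.5, 0.8, -0.567, 0.137, -0.001, 0, 0.195, 0.5, 0.8, -0.567, 0.137, -0.001, 0, 0.195, 0.5, 0.8, -0.567, 0.137, -0.001, 0, 0.195, 0.5, 0.8, -0.567, 0.137, -0.001, 0, 0.195, 0.5, 0.8, -0.567, 0.137, -0.001, 0, 0.195], grip_force=5)

```text
t: 0.9
tool_pos: [0.4251, -0.2461, 0.1626]
orientation: [-3.141, -0.032, 0.0]
force: [1.4, -0.7, -0.5]
opening: 0.047
```

Request:
jog_arm(motion=[0.5, 0.2, -0.14, 0.034, 0, 0, 0, 0.5, 0.2, -0.14, 0.034, 0, 0, 0])

```text
t: 1.1
tool_pos: [0.5048, -0.1869, 0.1487]
orientation: [3.141, 0.032, -0.0]
force: [0.3, -1.4, 1.3]
opening: 0.0464
```

```bash
python3 - <<'E'
from h import *
from plant import *
s=read_state(); print(s["t"],s["tool_pos"],s["q"],s["opening"],s["force"])
plan((.480,-.171,.10),down(DY))
E
```

```text
1.1 [ 0.5048 -0.1869  0.1487] [-0.4498  0.0079  1.7454 -0.0001  1.3884  1.1005] 0.04637775911156108 [ 0.257  -1.4469  1.2607]
shift(scaled) [-0.049  -0.0329  0.0974] turn(scaled) [ 0.      0.0001 -0.0003] rows>= 1.139081604385826 0.003115111933872753
```

Request:
jog_arm(motion=[0.5, -0.049, -0.033, 0.097, 0, 0, 0, 0.5, -0.049, -0.033, 0.097, 0, 0, 0, 0.5, -0.049, -0.033, 0.097, 0, 0, 0, 0.5, -0.049, -0.033, 0.097, 0, 0, 0])

```text
t: 1.5
tool_pos: [0.481, -0.1724, 0.1023]
orientation: [3.14, 0.03, 0.004]
force: [1.1, -0.4, -0.1]
opening: 0.0466
```

```bash
python3 - <<'E'
from h import *
from plant import *
import cv2
s=read_state(); print(s["t"],s["tool_pos"],s["orientation"],s["opening"],s["force"],s["wrist_torque"])
plan((.480,-.171,.029),down(DY))
for n in("side","top"):
    c=read_camera(n); f=c["frame"][...,::-1]; cv2.imwrite(f"pics/{n}1.png",cv2.resize(f[180:290,290:420] if n=="side" else f[190:330,330:460],None,fx=5,fy=4 if 0 else 5,interpolation=cv2.INTER_CUBIC))
E
```

```text
1.5 [ 0.481  -0.1724  0.1023] [3.1399 0.0304 0.0038] 0.04656902982314161 [ 1.0598 -0.3612 -0.0872] [-0.0359 -0.0178  0.0074]
shift(scaled) [-0.0023 -0.0032  0.1465] turn(scaled) [ 0.001  -0.0015 -0.0011] rows>= 1.4658681337619934 0.022042668500414534
```

View pics/side1.png

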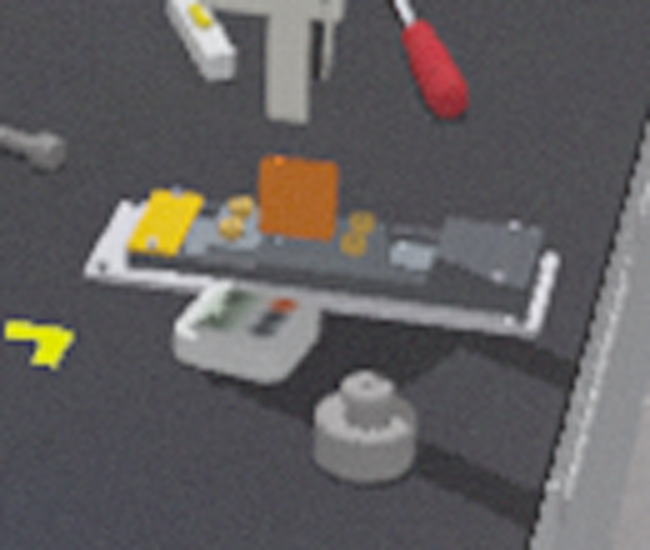

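The side view shows the fingers centred over the orange fin (finger at x≈288, fin at x≈298 in the crop). I'll descend now.

Request:
jog_arm(motion=[0.5, -0.002, -0.002, 0.05, 0.001, -0.001, -0.001, 0.5, -0.002, -0.003, 0.1, 0.001, -0.001, -0.001, 0.5, -0.002, -0.003, 0.13, 0.001, -0.001, -0.001, 0.5, -0.002, -0.003, 0.145, 0.001, -0.001, -0.001, 0.5, -0.002, -0.003, 0.145, 0.001, -0.001, -0.001, 0.5, -0.002, -0.003, 0.145, 0.001, -0.001, -0.001])

```text
t: 2.2
tool_pos: [0.4818, -0.1722, 0.0318]
orientation: [3.14, 0.032, 0.006]
force: [0.4, -0.8, -0.1]
opening: 0.0466
```

```bash
python3 - <<'E'
from h import *
from plant import *
import cv2
s=read_state(); print(s["t"],s["tool_pos"],s["orientation"],s["opening"],s["force"],s["wrist_torque"])
plan((.480,-.171,.029),down(DY))
c=read_camera("side"); f=c["frame"][...,::-1]; cv2.imwrite("pics/side2.png",cv2.resize(f[180:290,290:420],None,fx=5,fy=5,interpolation=cv2.INTER_CUBIC))
s=read_state(); print(s["tool_pos"],s["orientation"],s["force"])
E
```

```text
2.2 [ 0.4818 -0.1722  0.0318] [3.14   0.0316 0.0063] 0.04659905859408515 [ 0.4102 -0.8071 -0.148 ] [0.0076 0.0077 0.0208]
shift(scaled) [-0.0037 -0.0025  0.0055] turn(scaled) [ 0.0009 -0.0025 -0.0006] rows>= 0.07061029378839281 0.028964930350913826
[ 0.4821 -0.1722  0.032 ] [3.1397 0.0318 0.007 ] [-0.1818 -0.7083 -0.5542]
```

View pics/side2.png

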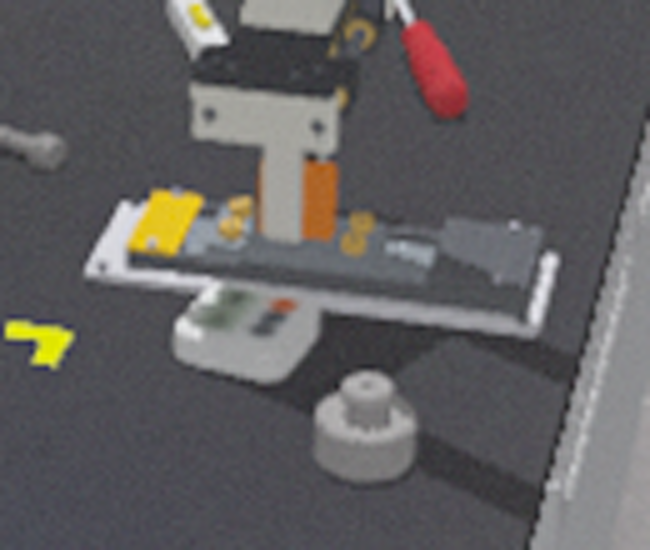

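```bash
python3 - <<'E'
from h import *
o=(290,180)
for p in [(.482,-.149,.032),(.482,-.136,.032),(.480,-.165,.063),(.480,-.165,.022)]: print((proj("side",p)-o)*5)
E
```

```text
[284.4935 228.5594]
[278.802  240.1666]
[296.741  162.9622]
[294.5458 231.5457]
```

Request:
jog_arm(motion=[0.5, -0.006, -0.002, 0.007, 0.001, -0.004, 0, 0.5, -0.006, -0.002, 0.007, 0.001, -0.004, 0, 0.3, -0.006, -0.002, 0.007, 0.001, -0.004, 0, 0.25, -0.006, -0.002, 0.007, 0.001, -0.004, 0, 0.2, -0.006, -0.002, 0.007, 0.001, -0.004, 0], grip_force=4)

```text
t: 2.75
tool_pos: [0.4791, -0.1713, 0.0286]
orientation: [3.141, 0.032, -0.003]
force: [0.5, 0.6, 0.3]
opening: 0.0269
```

Request:
jog_arm(motion=[0.1, 0, 0, 0, 0, 0, 0, 0.05, 0, 0, 0, 0, 0, 0, 0.05, 0, 0, 0, 0, 0, 0])

```text
t: 3.05
tool_pos: [0.4792, -0.1714, 0.0286]
orientation: [3.141, 0.032, -0.002]
force: [0.3, -1.3, -0.7]
opening: 0.0121
```

```bash
python3 - <<'E'
from h import *
from plant import *
s=read_state(); print(s)
plan((.479,-.171,.029),down(DY))
E
```

```text
{'t': 3.05, 'q': array([-0.4435,  0.0696,  1.9177, -0.0013,  1.1554,  1.1074]), 'dq': array([ 0.0001, -0.0001,  0.0006,  0.0003,  0.0017, -0.0019]), 'joint_torque': array([  0.5057, -46.5476, -42.7432,   0.323 ,   0.1026,   0.0003]), 'tool_pos': array([ 0.4792, -0.1714,  0.0286]), 'orientation': array([ 3.1409,  0.032 , -0.0024]), 'force': array([ 0.3077, -1.2827, -0.6741]), 'wrist_torque': array([-0.149 , -0.0035, -0.07  ]), 'opening': 0.012113637948229054}
shift(scaled) [-0.0004 -0.0009 -0.0007] turn(scaled) [ 0.0003  0.001  -0.0004] rows>= 0.012260215862875427 0.011654594680854552
```

Request:
jog_arm(motion=[0.0, 0, 0, 0, 0, 0, 0, 0.0, 0, 0, 0, 0, 0, 0], grip_force=15)

```text
t: 3.25
tool_pos: [0.4792, -0.1715, 0.0286]
orientation: [3.141, 0.032, -0.002]
force: [1.1, -0.2, 0.4]
opening: 0.0122
```

Request:
jog_arm(motion=[0.0, 0, 0, 0, 0, 0, 0])

```text
t: 3.35
tool_pos: [0.4792, -0.1714, 0.0286]
orientation: [3.141, 0.032, -0.002]
force: [0.7, -0.1, -0.2]
opening: 0.0117
```

Request:
jog_arm(motion=[0.0, 0, 0, 0, 0, 0, 0], grip_force=55)

```text
t: 3.45
tool_pos: [0.4792, -0.1715, 0.0286]
orientation: [3.141, 0.032, -0.002]
force: [0.5, -0.4, -0.5]
opening: 0.0115
```

Request:
jog_arm(motion=[0.0, 0, 0, 0, 0, 0, 0])

```text
t: 3.55
tool_pos: [0.4792, -0.1715, 0.0286]
orientation: [3.141, 0.032, -0.002]
force: [0.6, -1.1, -0.8]
opening: 0.0114
```

```bash
python3 - <<'E'
from h import *
from plant import *
s=read_state(); print(s["t"],s["tool_pos"],s["orientation"],s["force"],s["wrist_torque"])
E
```

```text
3.55 [ 0.4792 -0.1715  0.0286] [ 3.1409  0.0317 -0.0024] [ 0.6099 -1.1148 -0.7776] [-0.0264 -0.0151  0.0157]
```

Request:
jog_arm(motion=[0.0, 0, 0, -0.003, 0, 0, 0, 0.0, 0, 0, -0.003, 0, 0, 0, 0.0, 0, 0, -0.003, 0, 0, 0])

```text
t: 3.85
tool_pos: [0.4788, -0.1712, 0.0298]
orientation: [3.141, 0.032, -0.003]
force: [-0.3, 0.6, -2.3]
opening: 0.0118
```

```bash
python3 - <<'E'
from h import *
from plant import *
s=read_state(); print(s["t"],s["tool_pos"],s["orientation"],s["force"],s["wrist_torque"])
E
```

```text
3.85 [ 0.4788 -0.1712  0.0298] [ 3.1413  0.0318 -0.0035] [-0.3091  0.6113 -2.2531] [ 0.0595 -0.0223 -0.0131]
```

Request:
jog_arm(motion=[0.0, -0.006, 0, 0, 0, 0, 0, 0.0, -0.012, 0, 0, 0, 0, 0, 0.0, -0.018, 0, 0, 0, 0, 0, 0.0, -0.024, 0, 0, 0, 0, 0, 0.0, -0.024, 0, 0, 0, 0, 0])

```text
t: 4.35
tool_pos: [0.4663, -0.1715, 0.0297]
orientation: [3.141, 0.032, -0.004]
force: [-0.1, 0.2, -3.8]
opening: 0.0116
```

Request:
jog_arm(motion=[0.0, -0.004, 0, 0, 0, 0, 0, 0.0, -0.006, 0, 0, 0, 0, 0, 0.0, -0.006, 0, 0, 0, 0, 0])

```text
t: 4.65
tool_pos: [0.4632, -0.1716, 0.0297]
orientation: [3.141, 0.031, -0.004]
force: [0.8, 0.7, -3.7]
opening: 0.0115
```

Request:
jog_arm(motion=[0.0, -0.003, 0, 0, 0, 0, 0, 0.0, -0.004, 0, 0, 0, 0, 0, 0.0, -0.004, 0, 0, 0, 0, 0])

```text
t: 4.95
tool_pos: [0.4613, -0.1716, 0.0297]
orientation: [3.141, 0.031, -0.004]
force: [0.7, 0.2, -2.9]
opening: 0.0117
```

Request:
jog_arm(motion=[0.0, -0.003, 0, 0, 0, 0, 0, 0.0, -0.004, 0, 0, 0, 0, 0, 0.0, -0.004, 0, 0, 0, 0, 0])

```text
t: 5.25
tool_pos: [0.4599, -0.1717, 0.03]
orientation: [3.141, 0.031, -0.002]
force: [5.1, 0.7, -4.7]
opening: 0.0115
```

Request:
jog_arm(motion=[0.0, -0.003, 0, 0, 0, 0, 0, 0.0, -0.004, 0, 0, 0, 0, 0, 0.0, -0.004, 0, 0, 0, 0, 0])

```text
t: 5.55
tool_pos: [0.4588, -0.1717, 0.0303]
orientation: [3.141, 0.031, 0.002]
force: [5.9, 1.3, -6.5]
opening: 0.0119
```

```bash
python3 - <<'E'
from h import *
from plant import *
s=read_state(); print(s["t"],s["tool_pos"],s["orientation"],s["force"],s["wrist_torque"],s["joint_torque"],s["opening"])
E
```

```text
5.55 [ 0.4588 -0.1717  0.0303] [3.141  0.0311 0.002 ] [ 5.8839  1.3067 -6.4581] [ 0.2631 -1.613   0.0037] [ -1.5639 -45.2693 -42.435   -1.4564   2.2794  -0.042 ] 0.01194836307719732
```

Request:
jog_arm(motion=[0.0, -0.002, 0, 0.001, 0, -0.005, 0, 0.0, -0.002, 0, 0.0015, 0, -0.009, 0, 0.0, -0.002, 0, 0.0015, 0, -0.009, 0])

```text
t: 5.85
tool_pos: [0.459, -0.1718, 0.0299]
orientation: [3.141, 0.031, -0.017]
force: [6.3, -0.2, -6.2]
opening: 0.0123
```

```bash
python3 - <<'E'
from h import *
from plant import *
s=read_state(); print(s["t"],s["tool_pos"],s["orientation"],s["force"],s["wrist_torque"],s["joint_torque"],s["opening"])
E
```

```text
5.85 [ 0.459  -0.1718  0.0299] [ 3.1405  0.0311 -0.0168] [ 6.2867 -0.1754 -6.1733] [ 0.1648 -1.5672  0.0171] [ -1.4868 -45.5689 -42.2911  -1.4968   2.4953   0.0314] 0.01226154423605494
```

```bash
python3 - <<'E'
from h import *
from plant import *
import cv2
c=read_camera("side"); f=c["frame"][...,::-1]; cv2.imwrite("pics/side3.png",cv2.resize(f[190:270,300:410],None,fx=7,fy=7,interpolation=cv2.INTER_CUBIC))
c=read_camera("top"); f=c["frame"][...,::-1]; cv2.imwrite("pics/top3.png",cv2.resize(f[200:326,340:450],None,fx=4.7,fy=4.7,interpolation=cv2.INTER_CUBIC))
s=read_state(); print(s["t"],s["tool_pos"],s["orientation"],s["force"],s["wrist_torque"])
E
```

```text
5.95 [ 0.459  -0.1718  0.03  ] [ 3.1405  0.031  -0.0164] [ 5.5961  0.8174 -6.3426] [ 0.2164 -1.5706 -0.0734]
```

View pics/side3.png

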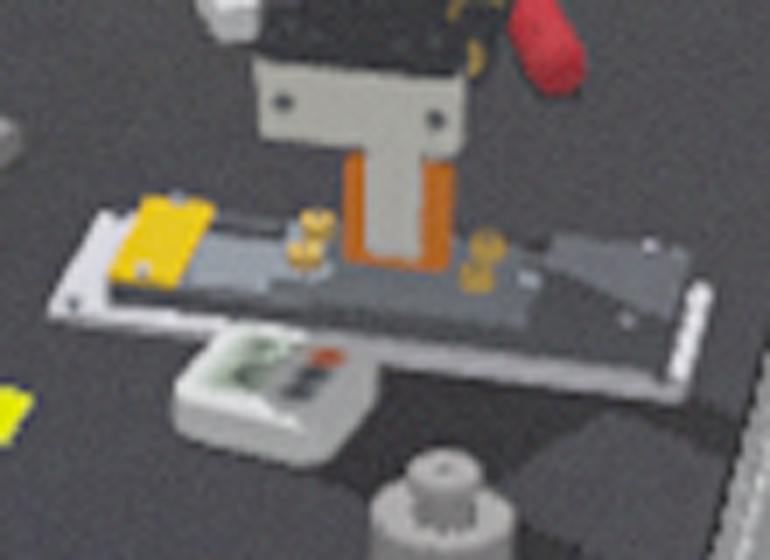

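View pics/top3.png

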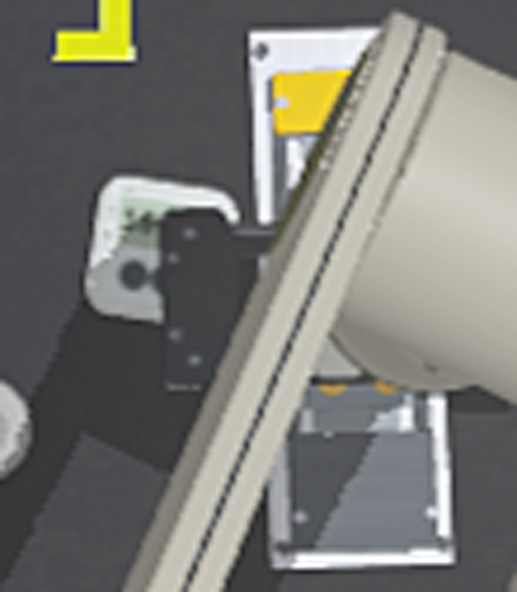

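Request:
jog_arm(motion=[0.0, -0.003, 0, 0.001, 0, 0.003, 0, 0.0, -0.004, 0, 0.001, 0, 0.005, 0, 0.0, -0.004, 0, 0.001, 0, 0.005, 0])

```text
t: 6.25
tool_pos: [0.4587, -0.172, 0.0305]
orientation: [3.14, 0.031, 0.002]
force: [7.7, 2.2, -2.2]
opening: 0.0115
```

```bash
python3 - <<'E'
from h import *
from plant import *
s=read_state(); print(s["t"],s["tool_pos"],s["orientation"],s["force"],s["wrist_torque"],s["opening"])
E
```

```text
6.25 [ 0.4587 -0.172   0.0305] [3.1401 0.0308 0.0018] [ 7.7194  2.2273 -2.2046] [ 0.4696 -1.428  -0.1385] 0.011521512240677956
```

Request:
jog_arm(motion=[0.0, -0.003, 0, 0.001, 0, 0, 0, 0.0, -0.005, 0, 0.001, 0, 0, 0, 0.0, -0.005, 0, 0.001, 0, 0, 0])

```text
t: 6.55
tool_pos: [0.458, -0.172, 0.031]
orientation: [3.14, 0.031, 0.008]
force: [8.8, 2.5, -4.1]
opening: 0.0118
```

```bash
python3 - <<'E'
from h import *
from plant import *
s=read_state(); print(s["t"],s["tool_pos"],s["orientation"],s["force"],s["wrist_torque"],s["opening"])
E
```

```text
6.55 [ 0.458 -0.172  0.031] [3.1398 0.0305 0.0081] [ 8.8182  2.4769 -4.1306] [ 0.5585 -1.7898 -0.0682] 0.011840432619657469
```

Request:
jog_arm(motion=[0.0, -0.004, -0.0005, 0.002, 0, -0.003, 0, 0.0, -0.006, -0.0006, 0.003, 0, -0.006, 0, 0.0, -0.006, -0.0006, 0.003, 0, -0.006, 0])

```text
t: 6.85
tool_pos: [0.4575, -0.172, 0.0307]
orientation: [3.139, 0.03, 0.001]
force: [10.2, 2.2, -5.1]
opening: 0.0118
```

```bash
python3 - <<'E'
from h import *
from plant import *
s=read_state(); print(s["t"],s["tool_pos"],s["orientation"],s["force"],s["wrist_torque"],s["opening"])
E
```

```text
6.85 [ 0.4575 -0.172   0.0307] [3.139  0.0303 0.0014] [10.1595  2.236  -5.1168] [ 0.5155 -2.1857 -0.0615] 0.011822731596366064
```

Request:
jog_arm(motion=[0.0, -0.004, -0.0005, 0.001, 0, 0.003, 0, 0.0, -0.0043, -0.0006, 0.0006, 0, 0.006, 0, 0.0, -0.0043, -0.0006, 0.0006, 0, 0.006, 0])

```text
t: 7.15
tool_pos: [0.4576, -0.172, 0.0317]
orientation: [3.138, 0.03, 0.024]
force: [8.1, 1.8, -3.5]
opening: 0.0114
```

```bash
cat > st.py <<'E'
from h import *
from plant import *
s=read_state(); m=R.from_rotvec(s["orientation"]).as_matrix()
print(s["t"],s["tool_pos"],"pitch(noseup)deg",np.degrees(np.arcsin(m[2,0])),"yaw",np.arctan2(m[1,0],m[0,0]),"roll",m[2,1],"F",s["force"],"M",s["wrist_torque"],s["opening"])
E
python3 st.py
```

```text
7.15 [ 0.4576 -0.172   0.0317] pitch(noseup)deg 0.8753665093924408 yaw 0.0192277847057636 roll 0.0033211410275930885 F [ 8.0626  1.7671 -3.4704] M [ 0.4468 -1.9517 -0.0416] 0.011432911693924455
```

Request:
jog_arm(motion=[0.0, -0.005, -0.0005, 0.0005, 0, 0.001, 0, 0.0, -0.0065, -0.0006, 0.0005, 0, 0.001, 0, 0.0, -0.0065, -0.0006, 0.0005, 0, 0.001, 0])

```text
t: 7.45
tool_pos: [0.4568, -0.172, 0.0325]
orientation: [3.137, 0.03, 0.035]
force: [11.6, 1.4, -7.8]
opening: 0.0118
```

```bash
python3 st.py
```

```text
7.45 [ 0.4568 -0.172   0.0325] pitch(noseup)deg 1.2748008638036543 yaw 0.019025479306482834 roll 0.004250461535194273 F [11.6114  1.4305 -7.7762] M [ 0.4201 -2.5079 -0.0314] 0.011829343294112107
```

Request:
jog_arm(motion=[0.0, -0.0048, -0.0008, 0.0008, 0, 0.006, 0, 0.0, -0.005, -0.001, -0.0008, 0, 0.012, 0, 0.0, -0.0051, -0.001, -0.0023, 0, 0.019, 0, 0.0, -0.0051, -0.001, -0.0023, 0, 0.019, 0])

```text
t: 7.85
tool_pos: [0.4565, -0.1719, 0.0349]
orientation: [3.135, 0.029, 0.09]
force: [9.6, 1.5, -6.2]
opening: 0.0116
```

```bash
python3 st.py
```

```text
7.85 [ 0.4565 -0.1719  0.0349] pitch(noseup)deg 3.294614599319989 yaw 0.01895256592894642 roll 0.005445480303399627 F [ 9.6139  1.4778 -6.1972] M [ 0.3267 -2.1754 -0.0172] 0.011646300561422537
```

```bash
python3 - <<'E'
from plant import *
import cv2
c=read_camera("side"); f=c["frame"][...,::-1]; cv2.imwrite("pics/side4.png",cv2.resize(f[190:270,300:410],None,fx=7,fy=7,interpolation=cv2.INTER_CUBIC))
E
python3 st.py
```

```text
7.9 [ 0.4565 -0.1719  0.0349] pitch(noseup)deg 3.280903106431619 yaw 0.018890545972543818 roll 0.0053775757394295114 F [10.9171  0.9998 -5.1062] M [ 0.3394 -2.1361 -0.0152] 0.011486435177073059
```

View pics/side4.png

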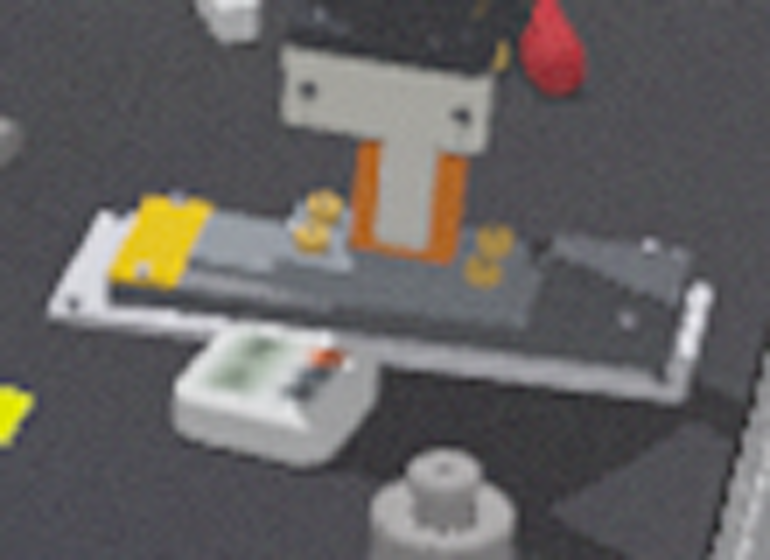

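Request:
jog_arm(motion=[0.0, -0.0048, -0.001, 0.0005, 0, 0.007, 0, 0.0, -0.0053, -0.001, -0.0015, 0, 0.016, 0, 0.0, -0.0057, -0.001, -0.003, 0, 0.023, 0, 0.0, -0.006, -0.001, -0.0044, 0, 0.03, 0, 0.0, -0.006, -0.001, -0.0044, 0, 0.03, 0])

```text
t: 8.4
tool_pos: [0.4555, -0.172, 0.0386]
orientation: [3.131, 0.029, 0.172]
force: [10.2, 1.3, -3.3]
opening: 0.0112
```

```bash
python3 st.py
```

```text
8.4 [ 0.4555 -0.172   0.0386] pitch(noseup)deg 6.282898022769984 yaw 0.018982653823210818 roll 0.006765061584001563 F [10.1873  1.3399 -3.3089] M [ 0.3166 -1.8611  0.0367] 0.011235674413701763
```

Request:
jog_arm(motion=[0.0, -0.001, -0.001, -0.002, 0, 0.01, 0, 0.0, 0.002, -0.001, -0.004, 0, 0.02, 0, 0.0, 0.005, -0.001, -0.006, 0, 0.03, 0, 0.0, 0.0073, -0.001, -0.0079, 0, 0.039, 0, 0.0, 0.0073, -0.001, -0.0079, 0, 0.039, 0])

```text
t: 8.9
tool_pos: [0.4577, -0.1711, 0.0424]
orientation: [3.126, 0.029, 0.266]
force: [-0.4, 0.4, -3.8]
opening: 0.0115
```

```bash
python3 st.py
```

```text
8.9 [ 0.4577 -0.1711  0.0424] pitch(noseup)deg 9.732116077796588 yaw 0.019079480044408462 roll 0.006092050879323048 F [-0.4283  0.3958 -3.7618] M [ 0.0217  0.213  -0.0129] 0.0114692406655098
```

Request:
jog_arm(motion=[0.0, 0.01, 0, 0.0008, 0, 0, 0, 0.0, 0.02, 0, 0.002, 0, 0, 0, 0.0, 0.03, 0, 0.0035, 0, 0, 0, 0.0, 0.04, 0, 0.005, 0, 0, 0, 0.0, 0.05, 0, 0.0065, 0, 0, 0, 0.0, 0.05, 0, 0.0065, 0, 0, 0])

```text
t: 9.5
tool_pos: [0.4837, -0.1707, 0.0435]
orientation: [3.125, 0.03, 0.267]
force: [-0.2, 0.8, -2.3]
opening: 0.0116
```

```bash
python3 - <<'E'
from plant import *
import cv2
c=read_camera("side"); f=c["frame"][...,::-1]; cv2.imwrite("pics/side5.png",cv2.resize(f[180:270,300:410],None,fx=6,fy=6,interpolation=cv2.INTER_CUBIC))
E
python3 st.py
```

```text
9.55 [ 0.4832 -0.1706  0.0434] pitch(noseup)deg 9.722759862355334 yaw 0.019510740689616547 roll 0.006085946547674167 F [ 0.3469 -0.0087 -3.482 ] M [ 0.0404  0.2097 -0.034 ] 0.012039552638013097
```

View pics/side5.png

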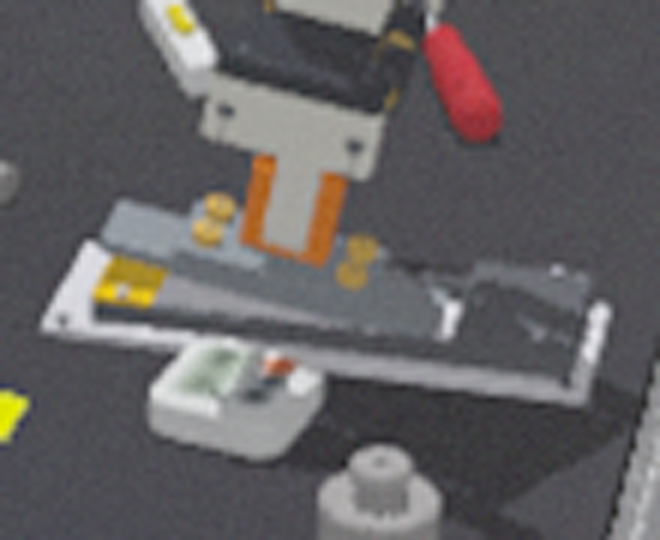

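Request:
jog_arm(motion=[0.0, 0.004, 0, -0.02, 0, 0, 0, 0.0, 0.01, 0, -0.06, 0, 0, 0, 0.0, 0.02, 0, -0.11, 0, 0, 0, 0.0, 0.03, 0, -0.17, 0, 0, 0, 0.0, 0.04, 0, -0.23, 0, 0, 0, 0.0, 0.05, 0, -0.28, 0, -0.02, 0, 0.0, 0.05, 0, -0.28, 0, -0.06, 0, 0.0, 0.05, 0, -0.28, 0, -0.108, 0])

```text
t: 10.35
tool_pos: [0.4848, -0.1704, 0.1886]
orientation: [3.133, 0.027, 0.003]
force: [-0.8, 0.9, -4.0]
opening: 0.0116
```

```bash
python3 st.py; python3 - <<'E'
from h import *
for u,v in [(282,110),(305,130),(325,130)]: print(on("top",u,v,.15),on("top",u,v,.35))
plan((.48,.0,.19),down(-.08)); plan((.5423,.1864,.15),down(-.2))
E
```

```text
10.35 [ 0.4848 -0.1704  0.1886] pitch(noseup)deg 0.09659046301272566 yaw 0.01754147996456193 roll 0.008311545383979215 F [-0.8381  0.9248 -4.0097] M [0.0471 0.0243 0.0658] 0.011610238498877996
[0.7564 0.0961 0.15  ] [0.6964 0.0793 0.35  ]
[0.716  0.0517 0.15  ] [0.6628 0.0424 0.35  ]
[0.7154 0.013  0.15  ] [0.6623 0.0103 0.35  ]
shift(scaled) [-0.0037 -0.3409 -0.0057] turn(scaled) [ 0.0052 -0.0013  0.0621] rows>= 3.409838299163949 0.6526813781739667
shift(scaled) [ 0.1273 -0.7121  0.0714] turn(scaled) [ 0.0052 -0.0016  0.1385] rows>= 7.269368223786055 1.4513271933336358
```

Request:
jog_arm(motion=[0.0, 0, -0.04, 0, 0.003, -0.001, 0.01, 0.0, 0, -0.1, 0, 0.005, -0.001, 0.02, 0.0, 0, -0.17, 0, 0.005, -0.001, 0.03, 0.0, 0, -0.24, 0, 0.005, -0.001, 0.04, 0.0, 0, -0.31, 0, 0.005, -0.001, 0.055, 0.0, 0, -0.38, 0, 0.005, -0.001, 0.07, 0.0, 0.03, -0.45, 0, 0.005, -0.001, 0.09, 0.0, 0.06, -0.51, 0, 0.005, -0.001, 0.11])

```text
t: 11.15
tool_pos: [0.5105, 0.0869, 0.1877]
orientation: [-3.132, 0.245, -0.004]
force: [0.4, -0.3, -3.2]
opening: 0.0119
```

```bash
python3 st.py; python3 - <<'E'
from h import *
plan((.5423,.1864,.12),down(-.2))
E
```

```text
11.15 [0.5105 0.0869 0.1877] pitch(noseup)deg 0.12844137881202788 yaw -0.15629356333647562 roll -0.0003332357315404509 F [ 0.4299 -0.2781 -3.2263] M [-0.0568  0.0086  0.0382] 0.011899468169128541
shift(scaled) [ 0.0316 -0.2065  0.1355] turn(scaled) [-0.0002 -0.0014  0.0278] rows>= 2.489817565730989 0.29177013900102733
```

Request:
jog_arm(motion=[0.0, 0.01, -0.06, 0.01, 0, -0.001, 0.01, 0.0, 0.02, -0.12, 0.03, 0, -0.001, 0.02, 0.0, 0.032, -0.18, 0.06, 0, -0.001, 0.028, 0.0, 0.032, -0.206, 0.1, 0, -0.001, 0.028, 0.0, 0.032, -0.206, 0.13, 0, -0.001, 0.028, 0.0, 0.032, -0.206, 0.136, 0, -0.001, 0.028, 0.0, 0.032, -0.206, 0.136, 0, -0.001, 0.028])

```text
t: 11.85
tool_pos: [0.5419, 0.1851, 0.1194]
orientation: [3.125, -0.315, -0.001]
force: [-0.8, -0.9, -3.2]
opening: 0.0118
```

```bash
python3 st.py; python3 - <<'E'
from h import *
from plant import *
import cv2
plan((.5423,.1864,.04),down(-.2))
c=read_camera("side"); f=c["frame"][...,::-1]; cv2.imwrite("pics/side6.png",cv2.resize(f[180:340,200:370],None,fx=3.7,fy=3.7,interpolation=cv2.INTER_CUBIC))
E
```

```text
11.85 [0.5419 0.1851 0.1194] pitch(noseup)deg -0.02929131942458214 yaw -0.2009714425722615 roll 0.000470515513755831 F [-0.8373 -0.9062 -3.1808] M [0.0142 0.0038 0.0016] 0.011809553845019954
shift(scaled) [ 0.0004 -0.0028  0.1589] turn(scaled) [ 0.0003  0.0003 -0.0006] rows>= 1.5888260621465145 0.007961596593741696
```

View pics/side6.png

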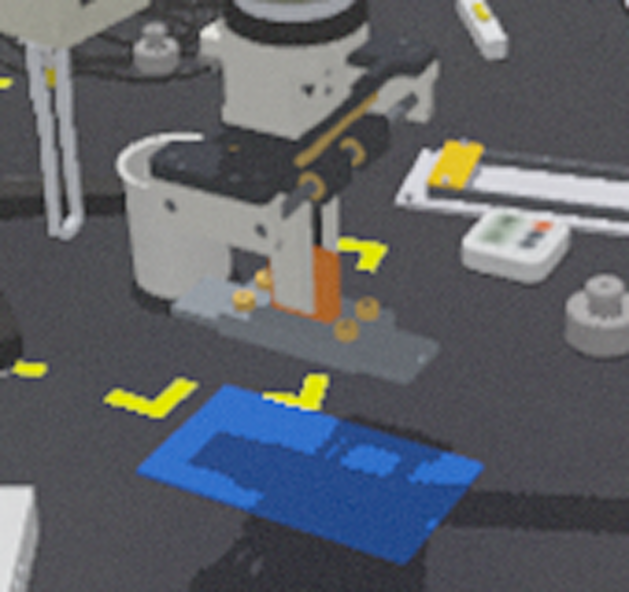

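Request:
jog_arm(motion=[0.0, 0, -0.002, 0.03, 0, 0, 0, 0.0, 0, -0.003, 0.07, 0, 0, 0, 0.0, 0, -0.003, 0.11, 0, 0, 0, 0.0, 0, -0.003, 0.14, 0, 0, 0, 0.0, 0, -0.003, 0.16, 0, 0, 0, 0.0, 0, -0.003, 0.168, 0, 0, 0, 0.0, 0, -0.003, 0.17, 0, 0, 0, 0.0, 0, -0.003, 0.17, 0, 0, 0])

```text
t: 12.7
tool_pos: [0.5436, 0.1868, 0.0361]
orientation: [-3.125, 0.316, -0.003]
force: [-1.0, -0.4, -2.8]
opening: 0.0116
```

```bash
python3 st.py
```

```text
12.7 [0.5436 0.1868 0.0361] pitch(noseup)deg 0.11456639526947232 yaw -0.20129601804495853 roll -0.0007618074682572032 F [-1.0129 -0.3508 -2.8179] M [ 0.0758 -0.0419 -0.0034] 0.011589414383653063
```

Request:
jog_arm(motion=[0.0, -0.001, 0, 0.006, 0, -0.001, 0, 0.0, -0.001, 0, 0.012, 0, -0.001, 0, 0.0, -0.001, 0, 0.015, 0, -0.001, 0, 0.0, -0.001, 0, 0.015, 0, -0.001, 0])

```text
t: 13.1
tool_pos: [0.5429, 0.1869, 0.0283]
orientation: [-3.125, 0.316, -0.0]
force: [0.2, -0.3, -2.9]
opening: 0.012
```

Request:
jog_arm(motion=[0.0, 0, 0, 0.003, 0, 0, 0, 0.0, 0, 0, 0.003, 0, 0, 0])

```text
t: 13.3
tool_pos: [0.5429, 0.1869, 0.0268]
orientation: [-3.125, 0.316, -0.0]
force: [0.4, -0.2, -4.0]
opening: 0.0115
```

```bash
python3 st.py
```

```text
13.3 [0.5429 0.1869 0.0268] pitch(noseup)deg 0.005459766695640678 yaw -0.20126602083424583 roll -0.0006644584102719615 F [ 0.363  -0.1605 -4.0346] M [ 0.0029  0.0292 -0.0246] 0.011458631358141404
```

Request:
jog_arm(motion=[0.0, 0, 0, 0.002, 0, 0, 0, 0.0, 0, 0, 0.002, 0, 0, 0])

```text
t: 13.5
tool_pos: [0.5431, 0.1869, 0.0266]
orientation: [-3.125, 0.315, -0.0]
force: [-4.2, -0.1, 3.8]
opening: 0.0119
```

Request:
jog_arm(motion=[0.0, 0, 0, 0.002, 0, 0, 0, 0.0, 0, 0, 0.002, 0, 0, 0])

```text
t: 13.7
tool_pos: [0.543, 0.1869, 0.0266]
orientation: [-3.125, 0.315, -0.0]
force: [-5.0, -2.2, 7.2]
opening: 0.0118
```

Contact at z = 0.0266, and Fz has turned positive, so the cassette is resting on the mat. I'll release gently and rise.

Request:
jog_arm(motion=[0.0, 0, 0, 0, 0, 0, 0, 0.0, 0, 0, -0.0005, 0, 0, 0], grip_force=15)

```text
t: 13.9
tool_pos: [0.5431, 0.187, 0.0269]
orientation: [-3.125, 0.315, -0.0]
force: [-0.2, -0.2, -2.7]
opening: 0.012
```

Request:
jog_arm(motion=[0.2, 0, 0, 0, 0, 0, 0, 0.3, 0, 0, 0, 0, 0, 0, 0.5, 0, 0, 0, 0, 0, 0, 0.5, 0, 0, 0, 0, 0, 0, 0.5, 0, 0, 0, 0, 0, 0])

```text
t: 14.4
tool_pos: [0.5432, 0.187, 0.027]
orientation: [-3.125, 0.315, -0.001]
force: [0.6, 0.0, -0.1]
opening: 0.0442
```

```bash
python3 st.py
```

```text
14.4 [0.5432 0.187  0.027 ] pitch(noseup)deg 0.023229668403873333 yaw -0.20116228233424302 roll -0.0006804181252757695 F [ 0.601   0.0376 -0.1332] M [ 0.0085 -0.0004  0.0013] 0.04424539820836233
```

Request:
jog_arm(motion=[0.5, 0, 0, -0.04, 0, 0, 0, 0.5, 0, 0, -0.1, 0, 0, 0, 0.5, 0, 0, -0.17, 0, 0, 0, 0.5, 0, 0, -0.25, 0, 0, 0, 0.5, -0.06, 0, -0.33, 0, 0, 0, 0.5, -0.14, 0, -0.38, 0, 0, 0, 0.5, -0.22, 0, -0.38, 0, 0, 0, 0.5, -0.22, 0, -0.38, 0, 0, 0])

```text
t: 15.2
tool_pos: [0.4323, 0.2099, 0.2178]
orientation: [-3.124, 0.312, -0.001]
force: [0.9, -0.2, -0.9]
opening: 0.0463
```

```bash
python3 st.py; python3 - <<'E'
from h import *
from plant import *
import cv2
c=read_camera("side"); f=c["frame"][...,::-1]; cv2.imwrite("pics/side7.png",cv2.resize(f[180:340,200:400],None,fx=3.7,fy=3.7,interpolation=cv2.INTER_CUBIC))
c=read_camera("top"); f=c["frame"][...,::-1]; cv2.imwrite("pics/top7.png",cv2.resize(f[130:320,200:450],None,fx=3,fy=3,interpolation=cv2.INTER_CUBIC))
E
```

```text
15.2 [0.4323 0.2099 0.2178] pitch(noseup)deg 0.04191356486659768 yaw -0.19902721368082876 roll -0.0018044230541174044 F [ 0.9335 -0.2098 -0.8542] M [ 0.0167  0.0076 -0.0594] 0.04632038069707733
```

View pics/side7.png

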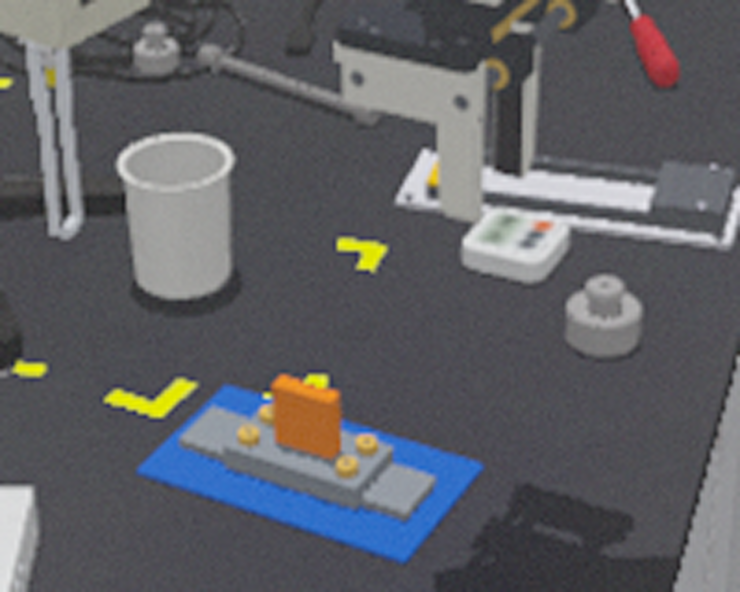

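View pics/top7.png

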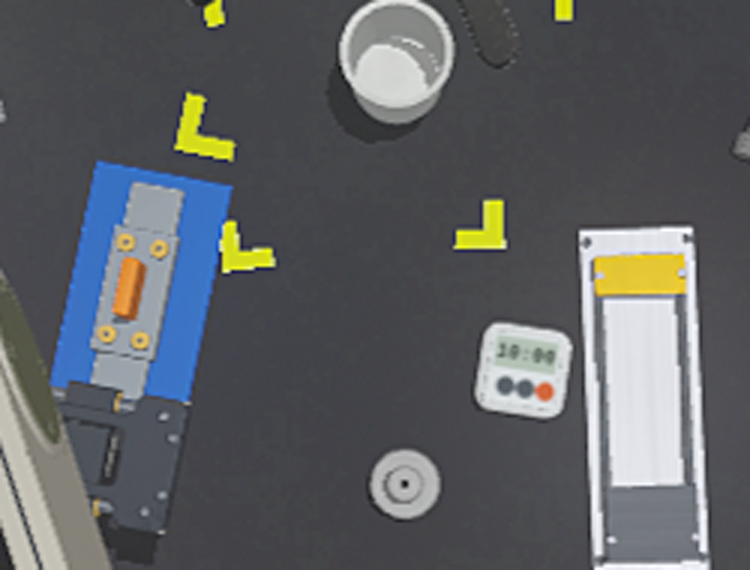

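The cassette lies in the middle of the blue mat and lined up with it. In the top crop the fin is near (130,288) and the mat spans about (50–232, 162–410). In full-frame pixels the beaker (332,149), timer (375,253) and weight (335,291) are where they started. The gripper is clear of everything.

```bash
python3 -c "
from plant import *
print(close_job())"
```

```text
the job is handed in; nothing more can be done
None
```

The cassette is out of the dock and sitting upright in the middle of the blue mat, lined up with it. I handed the job in at about 15 s of the 72 s. No verdict was reported, so this rests on my own readings.

- **Getting it out:** I gripped the fin and lifted about 1 mm. I drew back about 18 mm until the heel met the buffer, then a few millimetres further. I tipped the nose up about the heel to about 6° against the buffer and to 9.7° once off it. Then I slid the heel forward from under the hood and lifted.
- **Forces:** the wrist reading along the pull peaked at 11.6 N. The downward reading at that moment was 7.8 N, about 4 N more than the cassette's weight. I took that as friction on the buffer, but I couldn't rule out the nose rubbing on the lip. I had no direct reading of the force on the dock, only these wrist values at the end of each move.
- **Nose above the lip:** the measured arm pose put the nose about 25 mm above the worktop at 6.3° of tip, with the cassette drawn back about 24 mm. The side picture at 9.7° shows the nose over the lip.
- **Setting down:** it touched the mat at low speed. At release the fin was about 1 mm from the mat's measured centre, with headings agreeing to about 0.001 rad. The final pictures show it upright and centred.
- **The rest:** the beaker, timer and weight are where they stood, to within a pixel (about 2 mm). The gripper is open and clear of everything.

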